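# Set the biscuit timer

## Task

The next tray of biscuits needs 23 minutes: on the bench timer with two thumbwheels, roll the left-hand wheel (tens, as seen from the robot) to 2 and the right-hand wheel (units) to 3, and let go. Leave the wheel of the single-wheel box as it is.

Things in the scene. Friction and masses are not known exactly. Their poses are not given: they have to be found in the camera images.
- timer: Grey bench timer, fixed: 120 (x) by 160 (y) by 62 mm, plus a dark drum to 88 mm, with two white thumbwheels (60 mm across, 22 wide) side by side, axis along y, 62 mm up. Each has a web 7 mm thick with a round thumb bar on it (12 mm diameter, 24 long, parallel to the axis), to be pinched from above or pushed. Origin: underside centre; x away from the robot, y left, z up; yawed a little.
- tens (a joint): Left wheel, y = +35 mm in the timer's frame. At value a (rad) its bar's centre is at x = 60 sin(a), z = 62 + 60 cos(a) mm: 0 = bar up, positive = rolled away from the robot. Digits 1, 2, 3, 4 at -0.628, -0.209, +0.209, +0.628, where the web points at that many white dots on the drum outboard of the wheel. Stops at +-0.78; stays where left, 1 N at the bar moves it.
- units (a joint): Right wheel, y = -35 mm in the timer's frame; made and read just like the tens wheel: bar's centre at x = 60 sin(a), z = 62 + 60 cos(a) mm, positive = rolled away from the robot, digits 1, 2, 3, 4 (one to four white dots, nearest row to farthest) at -0.628, -0.209, +0.209, +0.628 rad.
- steam_bar (a point): Centre of the thumb bar on the look-alike bystander, not to be turned: a narrower fixed grey box, 120 by 90 by 62 mm, with a single wheel and bar like the timer's, up to 128 mm high. The two boxes may stand either way round, left or right, with their centres at least 250 mm apart.
There are look-alikes about, which are no part of the job. What is shaped like the timer but pink or turquoise is not meant.

How it is judged:
By the outcome, as a careful person would: the job done as asked, in the order asked, and still so for the second after the job is handed in, with the robot touching nothing.
It also fails if it takes over 38 s, if anything falls off the work surface, if the arm or the gripper's body presses on something with over 40 N, if the wrist force passes 120 N, or if a joint passes its speed limit or range.

## Robot

A 6-joint arm with a two-finger parallel gripper is mounted at the origin on the work surface. World frame = base frame: x ahead of the robot, y to its left, z up, the work surface at z = 0. Lengths are in m, angles in degrees, forces in N, time in s.
With the tool pointing down it reaches from about 0.3 to 0.75 m from the base axis. Payload 8.5 kg.
Tool frame: the origin (TCP) lies on the centre line of the jaws, within the pads' length; the fingertips stand 17 mm ahead of it and the grasp point (between the pads) lies 2 mm behind it; z points along the fingers, y is the line along which they close (so a half turn about z gives the same grasp; the last joint's range is limited). The gripper opens to 85 mm and grips with 20 to 120 N. Pads are 22 mm wide; open, the fingers measure 114 mm over their backs; the gripper's body (76 mm by 85 mm) begins 54 mm behind the grasp point. The pads swing forward as they close: fully open they stand 13 mm farther back than shut.
Start: joints at [51.778, 21.807, 74.336, -0, 83.858, -12.336], TCP at [0.24, 0.495, 0.248] pointing down, gripper open.
Joint ranges: [-178.18, 178.18], [-50.72, 133.34], [12.68, 142.11], [-81.47, 261.47], [9.98, 163.14], [-165.26, 165.26]. Speed limits (degrees/s): [136.94, 136.94, 180, 180, 180, 180].

## Interface

Orientations are given as a 3x3 rotation matrix whose columns are the frame's x, y, z axes.
In Python, from rig import env gives the robot as it stands.
- The arm moves only by the shell command python3 -m handwheel 'ROWS' [OPENING] [FORCE]. ROWS is JSON, a list that holds one entry, the list of rows, each a list of 4 numbers: the shift along the tool's x, y, z in m, then the turn about the tool's z in rad. In form: [[[x, y, z, roll], ...]]. A call has 1 to 5 rows; each row shifts and turns the commanded pose from where the row before left it, along the tool's axes as they then stand; what a row does not reach is not made up. A row lasts 1/12 s, in which the tool goes at most 41.7 mm and 7.16 degrees, less where a joint would pass 70% of its speed; a pose out of reach is approached as far as the arm can. A call is refused whole if a number of a shift passes 0.0417 or a number of a turn 0.125, either way. A call with a gripper value outside its range is refused whole. OPENING is the opening in per cent of the stroke, from 0 (shut) to 100 (fully open), set as the call begins (- or left out, the last holds). The fingers move at their own pace and stop on an object; FORCE is the grip in N (left out, the last holds). Time passes only in rows, so rows that do not move let the fingers close. It gives the time, the measured TCP pose, the force and the opening at its end, in the units of the state.
- env.observe(): the state, without advancing time (a new reading comes with each control period).
- env.get_image(name): name is "scene" or "side" or "wrist"; returns (picture, depth): 384x512x3 uint8, red, green, blue; 384x512 float32, m along the optical axis (not along the pixel's ray), 0 where there is no reading.
- env.camera_params(name): a dict with "K" (3x3 intrinsics, pixels), "D" ([k1, k2, p1, p2, k3] as OpenCV has them; the pictures are not rectified), "rvec" (rotation vector, rad) and "tvec" (3), from world to camera coordinates, as OpenCV has them. Camera axes: x right, y down, z forward; pixel columns grow to the right and rows downward; lengths in m; the calibration is good to about 2 mm. A picture is of the moment at which its call begins: read the wrist's pose just before it. camera_params takes no time and is no camera call; for the wrist camera it gives the pose at the moment of the call.
- env.close_job(): hands the job in, once; it reports no verdict.
The state is a dict: "time_s": time; "q": joint angles; "qvel": joint speeds; "joint_efforts": joint torques, N m; "position": TCP position; "tool_rot": TCP orientation; "ft_force": force on the tool from outside, world axes, zero at the start; "wrist_torque": the same for the moment, N m; "grip_width": finger opening in m.
Only numpy, scipy, OpenCV 4.12 (cv2) and the standard library are available. Lean on these libraries where they do the work, as an engineer would, in place of code of your own. Each camera call takes 0.05 s, during which the arm holds its last target. There are 200 camera calls.

## Working session

There is one attempt and no reset: what is moved stays moved. The work goes in short steps, Python scripts to look and compute and a shell command to move; the robot and the scene stay as the last step left them, time stands still between calls to the robot, and variables do not carry over. Pictures are saved under pics/ and viewed, on a budget of 10 in all, crops included, one or two more only if the job needs it, and the job is handed in when it is done.

```bash
mkdir -p pics; ls; cat > h.py <<'E'
import numpy as np,cv2
from rig import env
def snap(n,f):
    p=env.camera_params(n); im,d=env.get_image(n)
    np.savez('pics/'+f+'.npz',im=im,d=d,**{k:np.array(p[k],float) for k in('K','D','rvec','tvec')})
    cv2.imwrite('pics/'+f+'.png',im[:,:,::-1]); return im,d
def load(f): return np.load('pics/'+f+'.npz')
def world(s,u,v):
    x,y=cv2.undistortPoints(np.array([[[u,v]]],float),s['K'],s['D'])[0,0]
    z=s['d'][int(round(v)),int(round(u))]
    R=cv2.Rodrigues(s['rvec'])[0]
    return R.T@(np.array([x*z,y*z,z])-s['tvec'].ravel())
def cloud(s):
    v,u=np.mgrid[:384,:512]
    p=cv2.undistortPoints(np.stack([u.ravel(),v.ravel()],-1).astype(float)[:,None],s['K'],s['D'])[:,0]
    z=s['d'].ravel()[:,None]
    R=cv2.Rodrigues(s['rvec'])[0]
    return ((np.hstack([p*z,z])-s['tvec'].ravel())@R).reshape(384,512,3)
E
python3 - <<'E'
from h import *
a,_=snap('scene','s1');b,_=snap('side','d1')
print(env.observe())
cv2.imwrite('pics/both.png',cv2.resize(np.vstack([a,b])[:,:,::-1],None,fx=.78,fy=.78))
E
```

```text
pics
{'time_s': 0.1, 'q': array([ 5.17788696e+01,  2.18368411e+01,  7.43770120e+01,  6.08985419e-04,
        8.38571875e+01, -1.23360185e+01]), 'qvel': array([-0.03074555, -0.12823529, -0.13237537, -0.08817091, -0.00144944,
        0.06059497]), 'joint_efforts': array([ 5.39107117e-03, -4.49213898e+01, -2.31659389e+01, -6.60910678e-05,
        3.58249330e-03, -6.12943109e-05]), 'position': array([0.23997356, 0.4946397 , 0.24779621]), 'tool_rot': array([[-8.99670643e-01,  4.36568588e-01, -7.75421662e-04],
       [ 4.36569190e-01,  8.99670165e-01, -9.67557076e-04],
       [ 2.75218708e-04, -1.20900790e-03, -9.99999231e-01]]), 'ft_force': array([ 0.55111995,  0.37289019, -0.53614284]), 'wrist_torque': array([-0.0187811 , -0.0640257 ,  0.07061547]), 'grip_width': 0.08536543618510173}
```

View pics/s1.png

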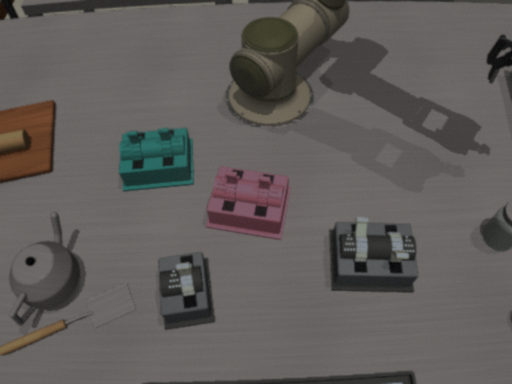

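The scene view has the robot at the top, so +x runs down and +y runs right. These could be taken for the timer:
- Grey two-wheel box (375,255): matches the description, so this is my choice.
- Grey one-wheel box (185,290): the bystander.
- Pink box (250,200) and turquoise box (155,158): decoys.

Next I'll check the choice in a close crop and measure it.

```bash
python3 - <<'E'
from h import *
s=load('s1');W=cloud(s)
cv2.imwrite('pics/c1.png',cv2.convertScaleAbs(cv2.resize(s['im'][205:300,320:425,::-1],None,fx=6,fy=6,interpolation=cv2.INTER_CUBIC),alpha=1.4))
# top points of box
P=W[205:305,315:430].reshape(-1,3)
T=P[(abs(P[:,2]-.062)<.004)]
r=cv2.minAreaRect(T[:,:2].astype(np.float32)*1000);print(len(T),r, cv2.boxPoints(r))
for h in(.1,.11): 
  Q=P[P[:,2]>h];print(h,len(Q),Q.mean(0),Q.min(0),Q.max(0))
print('table',np.median(W[330:360,250:330,2]))
for n,(u,v) in dict(tens=(398,240),units=(362,225),steam=(185,272)).items(): print(n,world(s,u,v))
E
```

```text
2137 ((502.8398132324219, 191.86814880371094), (161.07725524902344, 121.57537078857422), 85.40857696533203) [[435.8001   116.454025]
 [556.98535  106.72194 ]
 [569.8795   267.2823  ]
 [448.69427  277.01434 ]]
0.1 269 [0.57060955 0.1400905  0.25419156] [ 0.45699215 -0.04573565  0.10006639] [0.86462477 0.23581383 0.84265467]
0.11 184 [0.60751611 0.12314167 0.32316661] [ 0.45761468 -0.04573565  0.11003892] [0.86462477 0.23581383 0.84265467]
table -0.0008051832572542508
tens [0.50235097 0.23006616 0.09254525]
units [0.47075214 0.16130067 0.10246295]
steam [ 0.55531194 -0.18185337  0.10452156]
```

View pics/c1.png

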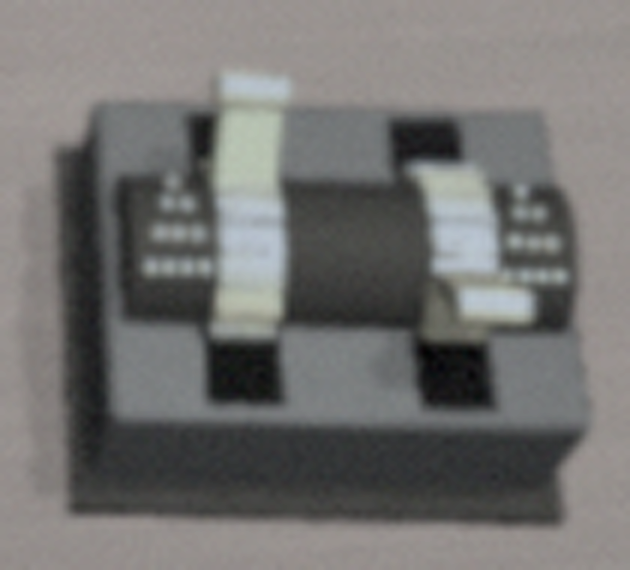

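View pics/d1.png

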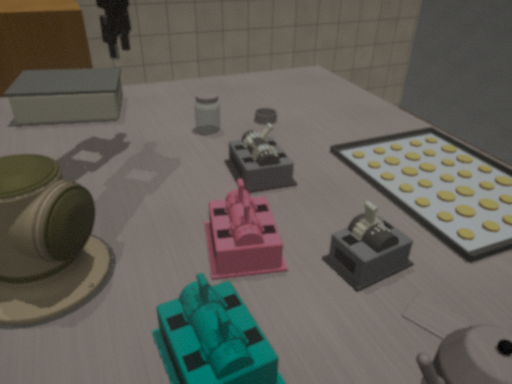

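The crop confirms the choice: grey box, two wheels, dotted drum. The units wheel is image left, its bar at crop (254,88), tilted toward the robot to about digit 1. The tens wheel is image right, its bar at (497,303), tilted away to about digit 4. The side view agrees: timer at (262,160), single-wheel box at (370,245).

```bash
cat >> h.py <<'E'
C=np.array([.5028,.1919]);YAW=np.radians(-4.6)
A=np.array([[np.cos(YAW),-np.sin(YAW)],[np.sin(YAW),np.cos(YAW)]])
def loc(P): return np.concatenate([(P[...,:2]-C)@A,P[...,2:]],-1)
def wheels(s):
    L=loc(cloud(s)).reshape(-1,3)
    for n,y in(('tens',.035),('units',-.035)):
        dx,dz=L[:,0],L[:,2]-.062;r=np.hypot(dx,dz)
        m=(abs(L[:,1]-y)<.011)&(r>.052)&(r<.07)&(dz>.03)
        if m.sum():a=np.arctan2(dx[m],dz[m]);print(n,m.sum(),'a med %.3f min %.3f max %.3f'%(np.median(a),a.min(),a.max()), 'r %.4f'%np.median(r[m]))
def todo(p,rot=None):
    """world target p -> tool-axis shift, and roll to align tool y with timer x"""
    o=env.observe();R=o['tool_rot'];d=np.array(p)-o['position']
    y=R[:,1];want=np.array([*A[:,0],0]);
    if y@want<0: want=-want
    yt=R.T@want
    print('t %.2f'%o['time_s'],'pos',o['position'].round(4),'shift',(R.T@d).round(4),'world d',d.round(4),'roll %.3f'%np.arctan2(-yt[0],yt[1]))
def bar(n,a,dz=0):
    l=np.array([.06*np.sin(a),.035 if n=='tens' else -.035]);return np.array([*(C+A@l),.062+.06*np.cos(a)+dz])
E
python3 - <<'E'
from h import *
s=load('s1');wheels(s);wheels(load('d1'))
for u,v in((362,219.7),(402.8,255.5)): print(loc(world(s,u,v)))
print(bar('units',-.6),bar('tens',.6))
todo(bar('tens',.6,.1)); print(env.observe()['tool_rot'][:,1])
E
```

```text
tens 70 a med 0.662 min 0.581 max 0.756 r 0.0635
units 85 a med -0.611 min -0.747 max -0.549 r 0.0610
tens 28 a med 0.636 min 0.579 max 0.819 r 0.0599
units 25 a med -0.654 min -0.755 max -0.557 r 0.0635
[-0.03442804 -0.0350129   0.11488233]
[0.03902457 0.03652939 0.1126126 ]
[0.46622362 0.15972976 0.11152014] [0.53937638 0.22407024 0.11152014]
t 0.10 pos [0.24   0.4946 0.2478] shift [-0.3875 -0.1127  0.0363] world d [ 0.2994 -0.2706 -0.0363] roll 1.199
[ 0.43656859  0.89967017 -0.00120901]
```

```bash
python3 -m handwheel '[[[0,0,0,0.12],[0,0,0,0.12],[0,0,0,0.12],[0,0,0,0.12],[0,0,0,0.12]]]' 50 20; python3 -m handwheel '[[[0,0,0,0.12],[0,0,0,0.12],[0,0,0,0.12],[0,0,0,0.12],[0,0,0,0.12]]]'; python3 - <<'E'
from h import *
todo(bar('tens',.64,.1))
E
```

```text
time_s: 0.52
position: [0.24, 0.4947, 0.2479]
tool_rot: [[-0.491, 0.871, -0.001], [0.871, 0.491, -0.001], [-0.0, -0.001, -1.0]]
ft_force: [-0.2, -0.5, 0.3]
grip_width: 0.0427
time_s: 0.93
position: [0.24, 0.4947, 0.2479]
tool_rot: [[0.087, 0.996, -0.001], [0.996, -0.087, -0.001], [-0.001, -0.001, -1.0]]
ft_force: [-0.6, -0.2, -0.2]
grip_width: 0.0429
t 0.93 pos [0.24   0.4947 0.2479] shift [-0.2435  0.3237  0.0378] world d [ 0.3013 -0.2708 -0.0378] roll -0.007
```

```bash
for i in 1 2; do python3 -m handwheel '[[[-0.0243,0.0324,0,0],[-0.0243,0.0324,0,0],[-0.0243,0.0324,0,0],[-0.0243,0.0324,0,0],[-0.0243,0.0324,0,0]]]' >/dev/null; done; python3 -m handwheel '[[[0,0,0,0],[0,0,0,0]]]'; python3 - <<'E'
from h import *
im,d=snap('wrist','w1'); wheels(load('w1'));snap('scene','s2');wheels(load('s2'))
todo(bar('tens',.64,.1))
E
```

```text
time_s: 1.93
position: [0.5445, 0.2248, 0.2473]
tool_rot: [[0.084, 0.996, -0.002], [0.996, -0.084, -0.0], [-0.0, -0.002, -1.0]]
ft_force: [0.6, 0.4, -0.1]
grip_width: 0.0424
tens 301 a med 0.621 min 0.569 max 0.768 r 0.0638
units 173 a med -0.604 min -0.705 max -0.557 r 0.0642
tens 70 a med 0.655 min 0.585 max 0.754 r 0.0636
units 84 a med -0.611 min -0.726 max -0.548 r 0.0611
t 2.03 pos [0.5429 0.2267 0.248 ] shift [-0.0029 -0.0013  0.0379] world d [-0.0016 -0.0028 -0.0379] roll -0.001
```

View pics/w1.png

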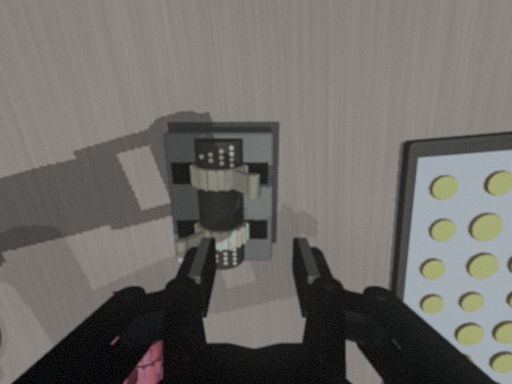

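```bash
python3 - <<'E'
from h import *
s=load('w1');L=loc(cloud(s)).reshape(-1,3)
T=L[(abs(L[:,2]-.062)<.004)&(abs(L[:,0])<.08)&(abs(L[:,1])<.1)]
print(cv2.minAreaRect((T[:,:2]*1000).astype(np.float32)),T.mean(0))
for n,y in(('t',.035),('u',-.035)):
    m=(abs(L[:,1]-y)<.011)&(L[:,2]>.105)&(abs(L[:,0])<.05);print(n,m.sum(),L[m].mean(0),L[m].min(0),L[m].max(0))
todo(bar('tens',.63,.03))
E
```

```text
((-0.021900177001953125, 2.0438385009765625), (157.74722290039062, 119.64302825927734), 89.85614776611328) [0.00332491 0.01830662 0.06185626]
t 4798 [0.00107619 0.03741533 0.27408168] [-0.01635896  0.02451746  0.10503662] [0.04363867 0.04599759 0.31418385]
u 173 [-0.03602606 -0.0322271   0.11309654] [-0.04225089 -0.0450882   0.10524917] [-0.02932295 -0.02422048  0.11631926]
t 2.03 pos [0.5429 0.2267 0.248 ] shift [-0.0029 -0.0017  0.1075] world d [-0.002  -0.0027 -0.1075] roll -0.001
```

```bash
python3 -m handwheel '[[[-0.003,-0.0015,0.035,0],[0,0,0.035,0],[0,0,0.035,0],[0,0,0.025,0],[0,0,0.01,0]]]' >/dev/null; python3 -m handwheel '[[[0,0,0,0],[0,0,0,0]]]'; python3 -m handwheel '[[[0,0,0,0],[0,0,0,0],[0,0,0,0],[0,0,0,0],[0,0,0,0]]]' 0 20; python3 - <<'E'
from h import *
todo(bar('tens',.63,-.002))
todo(bar('tens',-.209,-.002))
P=[bar('tens',a) for a in np.linspace(.63,-.209,7)]; R=env.observe()['tool_rot']
print((np.diff(P,axis=0)@R).round(4))
E
```

```text
time_s: 2.62
position: [0.5415, 0.2244, 0.1091]
tool_rot: [[0.08, 0.997, 0.001], [0.997, -0.08, 0.0], [0.0, 0.001, -1.0]]
ft_force: [-0.5, 0.1, -0.7]
grip_width: 0.0424
time_s: 3.03
position: [0.5418, 0.224, 0.1095]
tool_rot: [[0.081, 0.997, 0.001], [0.997, -0.081, 0.001], [0.001, 0.001, -1.0]]
ft_force: [-0.7, 2.0, 6.3]
grip_width: 0.0218
t 3.03 pos [0.5418 0.224  0.1095] shift [-0.0001 -0.0009  0.0011] world d [-0.0009 -0.0001 -0.0011] roll -0.001
t 3.03 pos [0.5418 0.224  0.1095] shift [-0.0001 -0.0487 -0.0092] world d [-0.0486  0.0038  0.0092] roll -0.001
[[ 0.     -0.0071 -0.0045]
 [-0.     -0.0076 -0.0034]
 [-0.     -0.0081 -0.0023]
 [-0.     -0.0083 -0.0012]
 [-0.     -0.0084 -0.    ]
 [-0.     -0.0083  0.0012]]
```

Width 21.8 mm is more than the 12 mm bar, so the tips are catching the tilted web below it. I'll open, raise 10 mm and pinch again.

```bash
python3 -m handwheel '[[[0,0,0,0],[0,0,0,0],[0,0,-0.01,0],[0,0,0,0]]]' 45; python3 -m handwheel '[[[0,0,0,0],[0,0,0,0],[0,0,0,0],[0,0,0,0],[0,0,0,0]]]' 0 20; python3 - <<'E'
from h import *
todo(bar('tens',.63,.008))
E
```

```text
time_s: 3.37
position: [0.5423, 0.2236, 0.1201]
tool_rot: [[0.081, 0.997, 0.002], [0.997, -0.081, 0.0], [0.001, 0.002, -1.0]]
ft_force: [-0.2, 0.2, 0.3]
grip_width: 0.0386
time_s: 3.78
position: [0.5446, 0.2233, 0.1203]
tool_rot: [[0.081, 0.997, 0.009], [0.997, -0.081, 0.001], [0.001, 0.009, -1.0]]
ft_force: [7.3, -1.8, 8.4]
grip_width: 0.0124
t 3.78 pos [0.5446 0.2233 0.1203] shift [ 0.0003 -0.0038  0.0018] world d [-0.0038  0.0006 -0.0019] roll -0.001
```

```bash
python3 -m handwheel '[[[0,-0.007,-0.004,0],[0,-0.007,-0.003,0],[0,-0.008,-0.003,0],[0,-0.008,-0.002,0],[0,-0.008,-0.001,0]]]'>/dev/null;  python3 -m handwheel '[[[0,-0.006,0.001,0],[0,-0.004,0.001,0],[0,0,0,0],[0,0,0,0]]]'; python3 - <<'E'
from h import *
todo(bar('tens',-.209,.008))
snap('scene','s3');wheels(load('s3'))
E
```

```text
time_s: 4.53
position: [0.4944, 0.2276, 0.131]
tool_rot: [[0.081, 0.997, 0.003], [0.997, -0.081, 0.001], [0.001, 0.003, -1.0]]
ft_force: [-1.2, -0.6, 12.4]
grip_width: 0.0108
t 4.53 pos [0.4944 0.2276 0.131 ] shift [ 0.0001 -0.0013  0.0023] world d [-0.0012  0.0002 -0.0023] roll -0.001
tens 52 a med -0.032 min -0.364 max 0.089 r 0.0642
units 86 a med -0.611 min -0.740 max -0.545 r 0.0608
```

```bash
python3 -m handwheel '[[[0,0,0,0],[0,0,0,0],[0,-0.001,0.006,0],[0,0,0,0]]]' 25;  python3 -m handwheel '[[[0,0,0,0],[0,0,0,0],[0,0,0,0],[0,0,0,0],[0,0,0,0]]]' 0; python3 - <<'E'
from h import *
todo(bar('tens',-.209,.002))
E
```

```text
time_s: 4.92
position: [0.492, 0.2274, 0.122]
tool_rot: [[0.081, 0.997, -0.002], [0.997, -0.081, -0.0], [-0.001, -0.002, -1.0]]
ft_force: [0.0, -0.5, 0.3]
grip_width: 0.0213
time_s: 5.33
position: [0.4932, 0.2273, 0.1229]
tool_rot: [[0.081, 0.997, 0.001], [0.997, -0.081, -0.0], [-0.0, 0.001, -1.0]]
ft_force: [5.5, -1.3, -8.9]
grip_width: 0.0114
t 5.33 pos [0.4932 0.2273 0.1229] shift [ 0.0005 -0.0001  0.0002] world d [-0.      0.0005 -0.0002] roll -0.001
```

```bash
python3 -m handwheel '[[[0,0,0,0],[0,0,0,0],[0,0,0,0],[0,0,-0.03,0],[0,0,-0.04,0]]]' 50;  python3 -m handwheel '[[[0,0,-0.04,0],[0.034,0,-0.02,0],[0.035,0,0,0],[0,0,0,0],[0,0,0,0]]]'; python3 - <<'E'
from h import *
snap('wrist','w2');wheels(load('w2'));snap('scene','s4');wheels(load('s4'))
cv2.imwrite('pics/w2c.png',cv2.resize(load('w2')['im'][:,:,::-1],None,fx=1.5,fy=1.5))
todo(bar('units',-.63,.1))
E
```

```text
time_s: 5.75
position: [0.4912, 0.2272, 0.1918]
tool_rot: [[0.081, 0.997, -0.007], [0.997, -0.081, -0.001], [-0.002, -0.007, -1.0]]
ft_force: [1.5, -0.1, 0.2]
grip_width: 0.0422
time_s: 6.17
position: [0.4978, 0.2975, 0.2533]
tool_rot: [[0.078, 0.997, -0.0], [0.997, -0.078, 0.0], [-0.0, -0.0, -1.0]]
ft_force: [-0.0, -0.7, 0.6]
grip_width: 0.0424
tens 203 a med -0.204 min -0.300 max -0.119 r 0.0647
units 188 a med -0.601 min -0.724 max -0.555 r 0.0636
tens 79 a med -0.184 min -0.304 max -0.139 r 0.0633
units 86 a med -0.612 min -0.725 max -0.567 r 0.0617
t 6.27 pos [0.498  0.2959 0.253 ] shift [-0.1383 -0.0221  0.0426] world d [-0.0333 -0.136  -0.0425] roll -0.001
```

View pics/w2c.png

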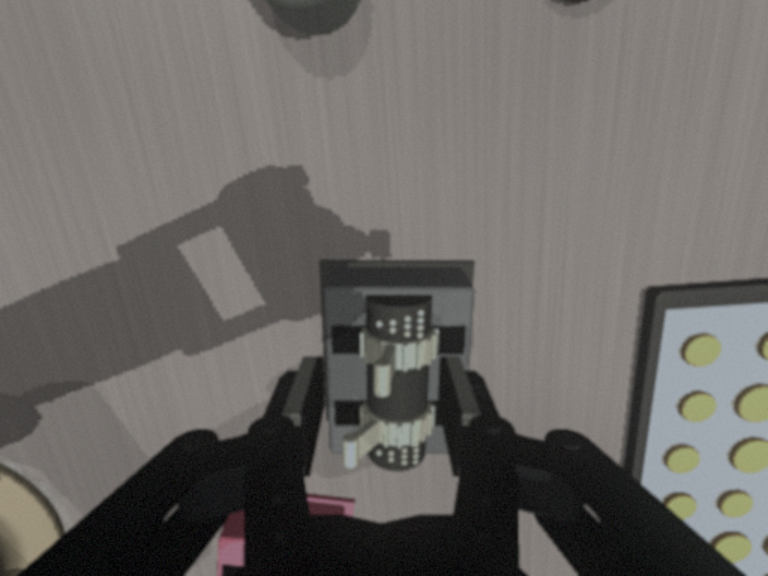

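The tens wheel reads about -0.20, on the two-dot row. Now the units wheel.

```bash
python3 -m handwheel '[[[-0.035,-0.0055,0,0],[-0.035,-0.0055,0,0],[-0.034,-0.0055,0,0],[-0.034,-0.0055,0,0],[0,0,0,0]]]' >/dev/null; python3 -m handwheel '[[[0,0,0.035,0],[0,0,0.035,0],[0,0,0,0],[0,0,0,0]]]'; python3 - <<'E'
from h import *
todo(bar('units',-.62,.007))
E
```

```text
time_s: 7.02
position: [0.4648, 0.1601, 0.183]
tool_rot: [[0.082, 0.997, -0.003], [0.997, -0.082, -0.0], [-0.001, -0.003, -1.0]]
ft_force: [0.8, 1.5, -0.1]
grip_width: 0.0428
t 7.02 pos [0.4648 0.1601 0.183 ] shift [-0.0002  0.0007  0.0652] world d [ 0.0004 -0.0002 -0.0652] roll -0.002
```

```bash
python3 -m handwheel '[[[0,0,0.035,0],[0,0,0.02,0],[0,0,0.01,0],[0,0,0,0],[0,0,0,0]]]'; python3 -m handwheel '[[[0,0,0,0],[0,0,0,0],[0,0,0,0],[0,0,0,0],[0,0,0,0]]]' 0 20; python3 - <<'E'
from h import *
todo(bar('units',-.62,.007))
todo(bar('units',.209,.002))
E
```

```text
time_s: 7.43
position: [0.4663, 0.1606, 0.12]
tool_rot: [[0.081, 0.997, 0.002], [0.997, -0.081, 0.0], [0.0, 0.002, -1.0]]
ft_force: [0.6, -0.6, -0.1]
grip_width: 0.043
time_s: 7.85
position: [0.4657, 0.1606, 0.1197]
tool_rot: [[0.081, 0.997, 0.002], [0.997, -0.081, 0.0], [0.0, 0.002, -1.0]]
ft_force: [-2.7, 0.4, 7.2]
grip_width: 0.0143
t 7.85 pos [0.4657 0.1606 0.1197] shift [-0.0008 -0.0004  0.0019] world d [-0.0004 -0.0008 -0.0019] roll -0.001
t 7.85 pos [0.4657 0.1606 0.1197] shift [-0.0008  0.047  -0.0029] world d [ 0.0467 -0.0046  0.003 ] roll -0.001
```

```bash
python3 -m handwheel '[[[0,0.007,-0.004,0],[0,0.008,-0.002,0],[0,0.008,-0.001,0],[0,0.008,0,0],[0,0.008,0.001,0]]]'>/dev/null;  python3 -m handwheel '[[[0,0.005,0.001,0],[0,0.003,0.001,0],[0,0,0,0],[0,0,0,0],[0,0,0,0]]]'; python3 - <<'E'
from h import *
todo(bar('units',.209,.002))
E
```

```text
time_s: 8.68
position: [0.514, 0.1568, 0.1256]
tool_rot: [[0.081, 0.997, 0.007], [0.997, -0.081, 0.0], [0.001, 0.007, -1.0]]
ft_force: [-0.5, -0.4, 19.8]
grip_width: 0.0114
t 8.68 pos [0.514  0.1568 0.1256] shift [-0.0009 -0.0016  0.0029] world d [-0.0016 -0.0007 -0.0029] roll -0.001
```

```bash
python3 -m handwheel '[[[0,0,0,0],[0,0,0,0],[0,-0.001,0,0],[0,0,0,0],[0,0,0,0]]]' 25;  python3 -m handwheel '[[[0,0,0,0],[0,0,0,0],[0,0,0,0],[0,0,0,0],[0,0,0,0]]]' 0; python3 - <<'E'
from h import *
todo(bar('units',.209,.002))
E
```

```text
time_s: 9.1
position: [0.511, 0.1568, 0.1222]
tool_rot: [[0.081, 0.997, -0.0], [0.997, -0.081, -0.0], [-0.0, -0.0, -1.0]]
ft_force: [0.0, 0.3, -1.7]
grip_width: 0.0213
time_s: 9.52
position: [0.5109, 0.1568, 0.1224]
tool_rot: [[0.081, 0.997, -0.0], [0.997, -0.081, 0.0], [-0.0, -0.0, -1.0]]
ft_force: [-3.4, -0.8, 4.5]
grip_width: 0.0114
t 9.52 pos [0.5109 0.1568 0.1224] shift [-0.0007  0.0015 -0.0003] world d [ 0.0015 -0.0008  0.0003] roll -0.001
```

```bash
python3 -m handwheel '[[[0,0.0015,0,0],[0,0,0,0],[0,0,0,0]]]';  python3 -m handwheel '[[[0,0,0,0],[0,0,0,0],[0,0,0,0],[0,0,-0.03,0],[0,0,-0.04,0]]]' 50;  python3 -m handwheel '[[[0,0,-0.04,0],[0.035,0,-0.02,0],[0.035,0,0,0],[0.035,0,0,0],[0.035,0,0,0]]]'>/dev/null; python3 -m handwheel '[[[0,0,0,0],[0,0,0,0],[0,0,0,0]]]'; python3 - <<'E'
from h import *
snap('wrist','w3');wheels(load('w3'));snap('scene','s5');wheels(load('s5'));snap('side','d5');wheels(load('d5'))
f=lambda n,a:cv2.convertScaleAbs(cv2.resize(load(n)['im'][a[0]:a[1],a[2]:a[3],::-1],(400,360),interpolation=cv2.INTER_CUBIC),alpha=1.4)
cv2.imwrite('pics/fin.png',np.hstack([f('s5',(205,300,320,425)),f('w3',(170,320,190,340))]))
E
```

```text
time_s: 9.77
position: [0.5119, 0.1567, 0.1222]
tool_rot: [[0.081, 0.997, -0.002], [0.997, -0.081, 0.0], [-0.0, -0.002, -1.0]]
ft_force: [-4.1, -0.6, 5.8]
grip_width: 0.0113
time_s: 10.18
position: [0.5116, 0.1564, 0.1905]
tool_rot: [[0.081, 0.997, -0.007], [0.997, -0.081, -0.001], [-0.001, -0.007, -1.0]]
ft_force: [1.1, 0.2, -0.9]
grip_width: 0.043
time_s: 10.85
position: [0.524, 0.2959, 0.252]
tool_rot: [[0.081, 0.997, -0.0], [0.997, -0.081, -0.0], [-0.0, -0.0, -1.0]]
ft_force: [0.4, 0.3, -0.5]
grip_width: 0.0427
tens 212 a med -0.190 min -0.306 max -0.118 r 0.0648
units 182 a med 0.179 min 0.100 max 0.280 r 0.0649
tens 78 a med -0.187 min -0.269 max -0.137 r 0.0636
units 62 a med 0.203 min 0.127 max 0.288 r 0.0637
tens 20 a med -0.224 min -0.314 max -0.148 r 0.0635
units 27 a med 0.150 min 0.098 max 0.314 r 0.0621
```

View pics/fin.png

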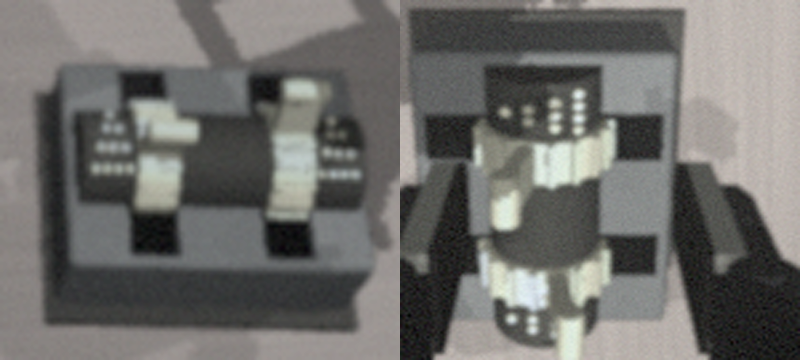

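```bash
python3 -c "
from h import *
a,b=load('s1')['d'],load('s5')['d'];print('steam depth diff',abs(a-b)[245:330,155:215].mean())
o=env.observe();print(o['time_s'],o['qvel'].round(2));print(env.close_job())"
```

```text
steam depth diff 0.0075708106
11.0 [-0.1  -0.11 -0.03  0.08  0.16  0.1 ]
the job is handed in; nothing more can be done
None
```

The timer is set to 23 and the job was handed in at 11.0 s of the 38 s limit. I pinched and rolled the tens wheel first, then the units wheel. I then let go and lifted the gripper clear.

| Wheel | Target (rad) | Median reading, three cameras | Midpoint of the bar's extent |
|---|---|---|---|
| Tens | -0.209 | -0.19 to -0.22 | -0.20 to -0.23 |
| Units | +0.209 | +0.15 to +0.20 | +0.19 to +0.21 |

- **Disagreement:** the cameras differ by up to about 0.05 rad, a small part of the 0.42 rad between digits. The side camera's units median of +0.15 is the furthest off. In the last pictures the units web points at the three-dot row. I judged the tens wheel (two dots) mainly from the depth readings.
- **Grip:** the first pinch on the tens wheel caught the web below the bar. I opened, raised 10 mm and pinched again. I also re-pinched each wheel near its target. The wrist force readings stayed at 20 N or less.
- **Single-wheel box:** the arm never went near it. A before-and-after depth comparison there gave a mean difference of 7.6 mm. I didn't look into the cause, so that check doesn't settle it either way.

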